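# Pry open a stuck die set and shim its stop

### The arm

A 6-joint arm with a two-finger parallel gripper is mounted at the origin on the work surface. World frame = base frame: x ahead of the robot, y to its left, z up, the work surface at z = 0. Lengths are in m, angles in rad, forces in N, time in s.
With the tool pointing down it reaches from about 0.325 to 0.925 m from the base axis. Payload 3.1 kg.
Tool frame: the origin (TCP) lies midway between the tips of the shut fingers; the grasp point (between the pads) lies 19 mm behind it (manip.pinch_z is the distance from the TCP to the grasp point, in m); z points along the fingers, y is the line along which they close (so a half turn about z gives the same grasp; the last joint's range is limited). The gripper opens to 85 mm and grips with 20 to 120 N. Pads are 22 mm wide; open, the fingers measure 114 mm over their backs; the gripper's body (76 mm by 85 mm) begins 54 mm behind the grasp point. The pads swing forward as they close: fully open they stand 13 mm farther back than shut.
Start: joints at [1.222, 0.217, 1.613, -0, 1.311, -0.112], TCP at [0.147, 0.608, 0.231] pointing down, gripper open.
Joint ranges: [-2.75, 2.75], [-0.78, 2.1], [0.31, 2.55], [-1.13, 4.27], [0.13, 2.63], [-2.58, 2.58]. Speed limits (rad/s): [2.79, 2.79, 3.14, 3.14, 3.14, 3.14].

### API

Orientations are given as a rotation vector (axis times angle).
In Python, from cell import manip gives the robot as it stands. The module is installed in compiled form; this text tells all that it offers.
- The arm moves only by the tool carry_out, never from a script. Its argument "deltas" is a list that holds one entry, the list of rows, each a list of 5 numbers: the opening in per cent of the stroke, from 0 (shut) to 100 (fully open), then the shift along the tool's x, y, z in mm, then the turn about the tool's z in rad. In form: [[[claw, dx, dy, dz, yaw], ...]]. A call has 1 to 20 rows; each row is the pose to reach, as a shift and turn from the pose commanded when the call began, along the tool's axes at that moment; what a row does not reach only later rows make up. A row lasts 1/10 s, in which the tool goes at most 50 mm and 8.59 degrees, less where a joint would pass 70% of its speed; a pose out of reach is approached as far as the arm can. A call with a gripper value outside its range is refused whole. The fingers move at their own pace and stop on an object; "force" is the grip in N (left out, the last holds). Time passes only in rows, so rows that repeat a pose let the fingers close. It gives the time, the measured TCP pose, the force, the opening and the grip force at its end, in the units of the state.
- manip.sense(): the state, without advancing time (a new reading comes with each control period).
- manip.read_camera(name): name is "scene" or "side" or "wrist"; returns a dict with "color" (384x512x3 uint8, red, green, blue), "fx", "fy", "cx", "cy" (pixels), "k1" (the pictures are not rectified: a ray, as slopes to the right and down, at radius r is drawn at 1 + k1 r^2 times it, then the intrinsics apply), "R" (3x3) and "t" (3): a world point X has camera coordinates R X + t. Camera axes: x right, y down, z forward; pixel columns grow to the right and rows downward; lengths in m; the calibration is good to about 2 mm. A picture is of the moment at which its call begins. There is no depth.
- manip.job_done(): hands the job in; it is judged then, once.
Trained networks look in the newest picture that a camera, given by its name, has taken for a name from the list of things; names that differ only in an ending like _2 or _b are one class to them, and where a whole thing is asked for, a point or a joint stands for the part that bears it (a point fixed in the world has none). Each returns a list of dicts, best first, with "p" (0 to 1); they miss things now and then, are a little off and sometimes report something else, mostly with a low value. They report only what shows in the picture. A call takes as long as a camera call. They do not tell look-alikes from the thing itself.
- manip.look_for(name, camera): "xy" ([column, row] in pixels, amid what is visible of it).
- manip.pinpoint(name, camera): "xy" ([column, row] in pixels: a listed point, or the origin of a listed thing).
The state is a dict: "t": time; "q": joint angles; "joint_vel": joint speeds; "joint_efforts": joint torques, N m; "position": TCP position; "ee_rot": TCP orientation; "force": force on the tool from outside, world axes, zero at the start; "ft_torque": the same for the moment, N m; "finger_gap": opening from 0.0 (shut) to 1.0 (fully open); "finger_force": force on a finger pad.
Only numpy, scipy, OpenCV 4.12 (cv2) and the standard library are available. Lean on these libraries where they do the work, as an engineer would, in place of code of your own. Each camera call takes 0.05 s, during which the arm holds its last target. There are 200 camera calls.

### The job

The top plate of the die set is stiff on its pillars. With the pry bar over the round-topped block, lever the plate up far enough to slip the steel shim, nose first, onto the stop block beneath it until it stops against the punch plate, then press the plate down until it sits on the shim. Lay the bar back flat on the bench, do not force the plate against its pillar collars or press harder than needed, and leave the other tools alone.

Things in the scene. Friction and masses are not known exactly. Their poses are not given: they have to be found in the camera images.
- die_set: Steel die set fixed on the bench; origin under the centre of its base, z up; its open front faces -x, y runs along the front. Base 25 mm thick, from x -65 to 70, y -100 to 100 mm. The top plate over it (x -55 to 55, y -90 to 90, 18 mm thick) slides up and down on two rear pillars (x 42, y +-72, up to z 120), whose collars stop it after 20 mm.
- top_plate (a joint): Height of the top plate above its lowest position, on the stop block: 0 to 0.020 m (collars), 0 to 0.003 at the start. Plate 2.7 to 3.3 kg, pillar friction 44 N: it stays where it is left. Raising it takes 70 to 78 N at the bar's tip (10 to 25 N at its grip), pressing it down 11 to 18 N. It reads 0.008 when it sits on the shim; about 0.012 lets the shim slide in freely.
- pry_edge (a point): Point on the top plate's front bottom edge where the bar goes under (y 45 in the die set's frame), at z 60 mm plus the joint value; axes as the die set's. Underneath it is open down to the base (z 25) and 37 mm in; the tip needs to go in some 15 mm.
- press_spot (a point): Point on top of the top plate, 20 mm behind the middle of its front edge, at z 78 mm plus the joint value: the bare place to press down on. A round shank, 32 mm wide and 35 mm high, stands 47 mm behind it. Axes as the die set's.
- stop_top (a point): Centre of the top of the fixed stop block, 38 x 40 mm (die set's x, y), 60 mm above the bench, under the front edge of the top plate; axes as the die set's. The punch plate, a 15 mm deep block hanging from the top plate, has its front face 21 mm behind this point (+x). With the shim's nose against it, the shim's tab centre is 47 mm ahead (-x) of this point and 4 mm higher.
- fulcrum_top (a point): Middle of the top ridge of the fulcrum block, a loose dark steel block of 0.95 kg, 36 mm (its x) by 56 mm (its y), 60 mm high, with a round top of 12 mm radius along its y. It stands before the die set's front, its ridge about 45 mm ahead of pry_edge and nearly parallel to the front.
- bar_grip (a point): Centre of the pry bar's grip, 11 mm up; x points to the tip, z up. Straight bar, 0.65 kg, 340 mm: square black grip 22 x 22 mm from 100 mm behind this point to 50 mm ahead, then a flat blade 22 wide, 8 thick, to the tip 240 mm ahead (last 30 mm thinned from below). Grip and blade are flush underneath; the blade's top is 3 mm below this point. Centre of mass about 30 mm ahead.
- shim_tab (a point): centre of the tab of the steel shim, half-way up (the whole shim is 8 mm thick, lying flat, 0.15 kg). x points to its nose, 68 mm ahead; the nose part is 46 mm long and 32 mm wide, the tab (to be gripped) is 22 mm wide, 44 mm long, and ends 22 mm behind this point.
- bar: the pry bar itself; origin under the centre of its grip, 11 mm below the grip point
- fulcrum: the fulcrum block itself; origin at the centre of its underside
- tap_wrench: tap wrench, 280 mm steel bar with a square middle, bystander
- oil_can: red can, 56 mm wide, 110 mm high, bystander
- spanner: open-ended spanner, 200 mm, bystander
There are look-alikes about, which are no part of the job. Of the things that look like the part that bears shim_tab, the middle-sized one is meant.

How it is judged:
On the way, in this order (a step that is already met when the one before it is completed fails the run):
1. the top plate is levered up at least 9.5 mm by the held bar, which bears on the fulcrum block and under the plate (value of joint top_plate above 0.0095 m and contact force between bar and die_set above 5 N and contact force between bar and fulcrum above 5 N and contact force between the fingers and bar above 2 N), for 0.2 s.
2. the shim is home on the stop block under the raised plate (x of shim_tab in the frame of die_set between -0.093 and -0.08 m and y of shim_tab in the frame of die_set between -0.05 and -0.03 m and z of shim_tab in the frame of die_set between 0.0615 and 0.0675 m and angle between the x axis of shim_tab and the x axis of die_set, either way round below 0.15 rad), for 0.2 s.
At the end, for the whole second after the job is handed in: The shim lies on the stop block within 7 mm of home (nose inwards, tab centre x -93 to -80 mm, y within 10 mm of -40 in the die set's frame, turned less than 0.15 rad), the top plate sits on it (joint 6.8 to 8.6 mm), and the bar lies flat and still on the bench (all of step 2 and value of joint top_plate between 0.0068 and 0.0086 m and height (world z) of bar_grip below 0.016 m and angle between bar_grip's own z axis and vertical below 0.1 rad and linear speed of bar below 0.02 m/s); the robot touches nothing.
It fails at once if the bar is forced: more than 120 N between it and the die set (the plate driven against its collars) (contact force between bar and die_set above 120 N).
It fails at once if the plate is pressed or struck by the hand with more than 45 N (contact force between any of the fingers, the arm and die_set above 45 N).
It fails at once if the fulcrum block is knocked over (angle between fulcrum's own z axis and vertical above 0.5 rad).
It fails at once if the tap wrench, oil can or spanner is moved more than 30 mm (distance of any of tap_wrench, oil_can, spanner from where it was at the start of the episode above 0.03 m).
It also fails if it takes over 72 s, if anything falls off the work surface, if the arm or the gripper's body presses on something with over 40 N, if the wrist force passes 120 N, or if a joint passes its speed limit or range.

## Working session

There is one attempt and no reset: what is moved stays moved. The work goes in short steps, Python scripts to look and compute and a tool call to move; the robot and the scene stay as the last step left them, time stands still between calls to the robot, and variables do not carry over. Pictures are saved under pics/ and viewed, at most 10 in all, crops included, and the job is handed in when it is done.

Besides the shell and the picture viewer there is one more tool, called after "Call:" in YAML: its name, and indented under it one key for each argument. carry_out: Moves the arm, as the interface text tells. Its arguments: {"type":"object","properties":{"deltas":{"type":"array","items":{"type":"array","items":{"type":"array","items":{"type":"number"}}}},"force":{"type":"number"}},"required":["deltas"]}

```bash
ls; mkdir -p pics; cat > h.py <<'E'
import numpy as np, cv2, json
from cell import manip
def shot(cam, fn=None):
    c=manip.read_camera(cam)
    if fn: cv2.imwrite('pics/'+fn, np.ascontiguousarray(c['color'][:,:,::-1]))
    return c
def ray(c,uv):
    d=np.array([(uv[0]-c['cx'])/c['fx'],(uv[1]-c['cy'])/c['fy']]); u=d.copy()
    for _ in range(30): u=d/(1+c['k1']*(u@u))
    R=np.array(c['R']);t=np.array(c['t'])
    v=R.T@np.array([u[0],u[1],1.]); return -R.T@t, v/np.linalg.norm(v)
def onz(c,uv,z):
    o,v=ray(c,uv); return o+v*(z-o[2])/v[2]
def proj(c,X):
    p=np.array(c['R'])@np.array(X)+np.array(c['t']); u=p[:2]/p[2]; u=u*(1+c['k1']*(u@u))
    return np.array([u[0]*c['fx']+c['cx'],u[1]*c['fy']+c['cy']])
def tri(obs):
    A=np.zeros((3,3));b=np.zeros(3);L=[]
    for c,uv in obs:
        o,v=ray(c,uv);P=np.eye(3)-np.outer(v,v);A+=P;b+=P@o;L.append((o,v))
    X=np.linalg.solve(A,b); return X, max(np.linalg.norm((np.eye(3)-np.outer(v,v))@(X-o)) for o,v in L)
E
python3 - <<'E'
from h import *
ims={}
for cam in ['scene','side','wrist']:
    c=shot(cam,cam+'0.png'); ims[cam]=c
    print(cam,'pos',np.round(-np.array(c['R']).T@np.array(c['t']),3))
    for n in ['pry_edge','press_spot','stop_top','fulcrum_top','bar_grip','shim_tab','die_set','bar','fulcrum']:
        print(' ',n,[(np.round(d['xy']).tolist(),round(d['p'],2)) for d in manip.pinpoint(n,cam)][:5])
    for n in ['tap_wrench','oil_can','spanner','shim_tab']:
        print(' L',n,[(np.round(d['xy']).tolist(),round(d['p'],2)) for d in manip.look_for(n,cam)][:5])
print(manip.sense(), manip.pinch_z)
a=np.hstack([ims['scene']['color'],ims['side']['color']])
E
```

```text
pics
scene pos [ 0.915 -0.491  0.865]
  pry_edge [([316.0, 145.0], 0.74), ([292.0, 132.0], 0.65), ([281.0, 155.0], 0.49)]
  press_spot [([307.0, 135.0], 0.69)]
  stop_top [([316.0, 146.0], 0.67), ([311.0, 146.0], 0.41)]
  fulcrum_top [([277.0, 145.0], 0.71), ([271.0, 101.0], 0.21)]
  bar_grip [([149.0, 245.0], 0.6)]
  shim_tab [([230.0, 264.0], 0.89), ([269.0, 333.0], 0.87), ([203.0, 292.0], 0.48)]
  die_set [([308.0, 147.0], 0.92)]
  bar [([153.0, 244.0], 0.55)]
  fulcrum [([280.0, 156.0], 0.78), ([299.0, 240.0], 0.55)]
 L tap_wrench [([297.0, 247.0], 0.64)]
 L oil_can [([269.0, 86.0], 0.97)]
 L spanner [([178.0, 334.0], 0.83), ([278.0, 148.0], 0.36)]
 L shim_tab [([249.0, 325.0], 0.71), ([207.0, 302.0], 0.68), ([228.0, 255.0], 0.59), ([316.0, 127.0], 0.52)]
side pos [-0.257 -1.155  0.887]
  pry_edge [([211.0, 170.0], 0.62), ([216.0, 179.0], 0.15)]
  press_spot [([218.0, 159.0], 0.91), ([145.0, 182.0], 0.42)]
  stop_top [([232.0, 160.0], 0.89)]
  fulcrum_top [([216.0, 173.0], 0.54)]
  bar_grip [([268.0, 260.0], 0.65)]
  shim_tab [([364.0, 221.0], 0.8), ([323.0, 238.0], 0.6), ([308.0
[... 500 characters left out ...]
anner []
 L shim_tab []
{'t': 2.1, 'q': array([ 1.22177096e+00,  2.16878800e-01,  1.61337711e+00,  2.99327537e-05,
        1.31135555e+00, -1.12213324e-01]), 'joint_vel': array([0.0002148 , 0.00300863, 0.00170141, 0.00123361, 0.00170062,
       0.00081238]), 'joint_efforts': array([ 1.85954459e-04, -3.96873951e+01, -3.04240501e+01, -1.37012153e-04,
        7.93679083e-04,  1.21923538e-07]), 'position': array([0.14660886, 0.60757012, 0.2313254 ]), 'ee_rot': array([-3.71123031e-01, -3.11956217e+00,  1.83693058e-05]), 'force': array([-0.45623325, -0.11373484,  0.58030596]), 'ft_torque': array([-0.02142711,  0.03890065,  0.01647199]), 'finger_force': 0.0, 'finger_gap': 1.0032951323406156} 0.0187
```

View pics/scene0.png

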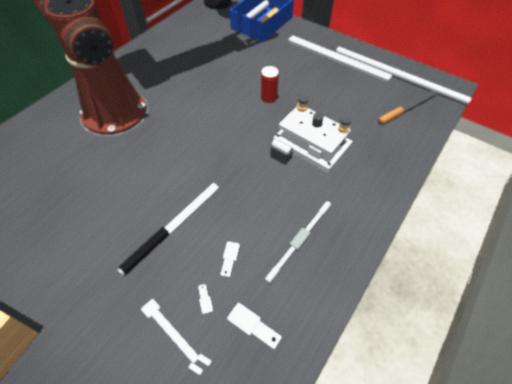

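View pics/side0.png

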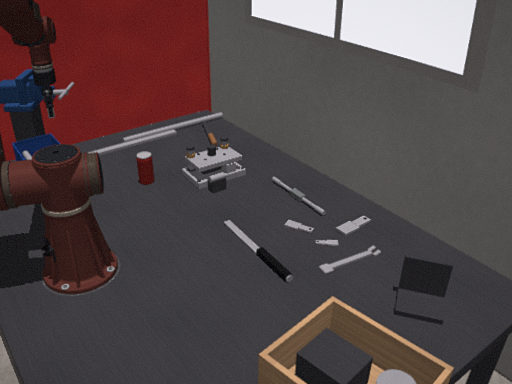

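```bash
python3 - <<'E'
from h import *
s=cv2.imread('pics/scene0.png'); d=cv2.imread('pics/side0.png')
def crop(im,x,y,w,h,W,H): return cv2.resize(im[y:y+h,x:x+w],(W,H),interpolation=cv2.INTER_CUBIC)
a=crop(s,255,85,100,75,400,300); b=crop(s,110,180,133,100,400,300)
e=crop(d,170,130,100,75,400,300); f=crop(s,190,225,100,75,400,300)
cv2.imwrite('pics/m1.png',np.vstack([np.hstack([a,b]),np.hstack([e,f])]))
sc=shot('scene'); sd=shot('side')
for nm,u,v in [('bar_grip',(149,245),(268,260)),('press',(307,135),(218,159)),('shim',(230,264),(308,232)),('shim1',(230,256),(296,225)),('oil',(269,86),(146,171)),('ful_top',(277,145),(216,173)),('die',(308,147),(215,176)),('tap',(297,247),(297,194)),('span',(178,334),(351,259))]:
    X,r=tri([(sc,u),(sd,v)]); print(nm,np.round(X,4),round(r,4))
print(onz(sc,(149,245),.011),onz(sc,(230,264),.004),onz(sd,(308,232),.004),onz(sc,(316,145),.06),onz(sd,(211,170),.06),onz(sc,(277,145),.06))
E
```

```text
bar_grip [ 0.4474 -0.2878  0.0095] 0.0026
press [0.6072 0.2137 0.0781] 0.0026
shim [ 0.6488 -0.2179 -0.0075] 0.0105
shim1 [ 0.6326 -0.1932  0.0041] 0.0015
oil [0.3806 0.3547 0.045 ] 0.0038
ful_top [0.5521 0.1402 0.0685] 0.0041
die [ 0.6062  0.2394 -0.0011] 0.0005
tap [ 0.7538 -0.069   0.0104] 0.0106
span [ 0.6523 -0.4107 -0.002 ] 0.0018
[ 0.44995267 -0.29042685  0.011     ] [ 0.64651908 -0.21175549  0.004     ] [ 0.63747681 -0.24254624  0.004     ] [0.64320701 0.20749668 0.06      ] [0.55966655 0.19038046 0.06      ] [0.55100928 0.14208007 0.06      ]
```

View pics/m1.png

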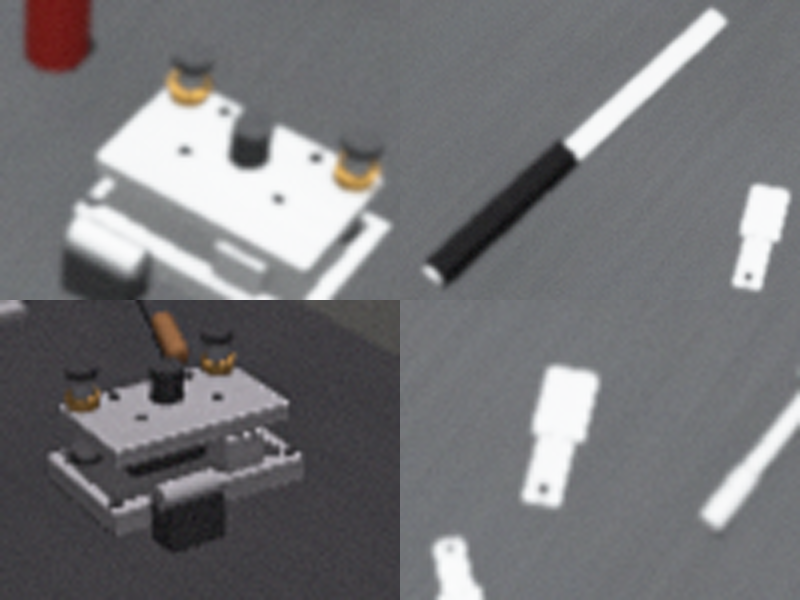

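```bash
cat >> h.py <<'E'
from scipy.spatial.transform import Rotation as Ro
def pose():
    s=manip.sense(); return np.array(s['position']),Ro.from_rotvec(s['ee_rot']),s
def move(target, head=None, ref=None):
    """deltas (mm, rad) to bring TCP to target with tool x axis along heading (rad) mod pi"""
    p,R,s=pose() if ref is None else ref
    d=R.inv().apply(np.array(target)-p)*1000
    yaw=0
    if head is not None:
        x=R.as_matrix()[:,0]; cur=np.arctan2(x[1],x[0])
        dh=(head-cur+np.pi/2)%np.pi-np.pi/2
        yaw=-dh   # tool z down
        print('q6',s['q'][5],'alt yaw',yaw-np.sign(yaw)*np.pi)
    return np.round(d,1),round(yaw,3)
E
python3 - <<'E'
from h import *
c=shot('wrist'); p,R,s=pose(); M=R.as_matrix(); print(np.round(M,3))
R_=np.array(c['R']); cp=-R_.T@c['t']
print('cam in tool',R.inv().apply(cp-p),'cam fwd in tool',np.round(M.T@R_[2],3),'right',np.round(M.T@R_[0],3),c['fx'],c['k1'])
sc=shot('scene');sd=shot('side')
def P(i,o): return (o[0]+i[0]/4,o[1]+i[1]/4)
a=onz(sc,P((97,157),(255,85)),.079);b=onz(sc,P((308,270),(255,85)),.079);r=onz(sc,P((383,183),(255,85)),.079);l=onz(sc,P((165,90),(255,85)),.079)
print(a,b,r,l,np.linalg.norm(b-a),np.linalg.norm(r-b),np.arctan2(*(b-a)[[1,0]]))
a=onz(sd,P((115,455-300),(170,130)),.079);b=onz(sd,P((287,405-300),(170,130)),.079);print(a,b,np.linalg.norm(b-a),np.arctan2(*(b-a)[[1,0]]))
k=133/400
t=onz(sc,(110+718*k-400*k,180+15*k),.006);e=onz(sc,(110+(432-400)*k,180+273*k),.011);print('bar tip,end',t,e,np.linalg.norm(t-e))
n=onz(sc,P((572-400,370-300),(190,225)),.008);e=onz(sc,P((541-400,505-300),(190,225)),.008);print('shim nose,end',n,e,np.linalg.norm(n-e))
E
```

```text
[[-0.972  0.235 -0.   ]
 [ 0.235  0.972 -0.   ]
 [ 0.    -0.    -1.   ]]
cam in tool [ 0.07509931  0.00175166 -0.14329157] cam fwd in tool [-0.293 -0.001  0.956] right [-0.  1.  0.] 277.83516072481615 -0.05010033551454207
[0.52019192 0.19957617 0.079     ] [0.69995885 0.19245149 0.079     ] [0.70473814 0.29820753 0.079     ] [0.5236431  0.28995741 0.079     ] 0.1799080624061271 0.105863970243261 -0.03961213335178896
[0.5112487  0.19262404 0.079     ] [0.69009606 0.1847215  0.079     ] 0.17902186485725752 -0.044157216238724144
bar tip,end [ 0.46768709 -0.04388571  0.006     ] [ 0.44312919 -0.3794397   0.011     ] 0.3364885909581943
shim nose,end [ 0.6182531  -0.16174215  0.008     ] [ 0.65763616 -0.24486917  0.008     ] 0.09198438804960447
```

```bash
python3 - <<'E'
from h import *
print(move([.6,.15,.31],1.53))
E
```

```text
q6 -0.11219527512485729 alt yaw -1.766784960899016
(array([-548.1, -338.4,  -78.7]), np.float64(1.375))
```

Call:
carry_out:
  deltas:
    - [[100,-548,-338,-79,1.375],[100,-548,-338,-79,1.375],[100,-548,-338,-79,1.375],[100,-548,-338,-79,1.375],[100,-548,-338,-79,1.375],[100,-548,-338,-79,1.375],[100,-548,-338,-79,1.375],[100,-548,-338,-79,1.375],[100,-548,-338,-79,1.375],[100,-548,-338,-79,1.375],[100,-548,-338,-79,1.375],[100,-548,-338,-79,1.375],[100,-548,-338,-79,1.375],[100,-548,-338,-79,1.375],[100,-548,-338,-79,1.375],[100,-548,-338,-79,1.375],[100,-548,-338,-79,1.375]]

```text
t: 4.05
position: [0.5989, 0.1518, 0.3101]
ee_rot: [-2.264, -2.177, 0.001]
force: [1.6, -1.6, 0.6]
finger_gap: 1.002
finger_force: 0.0
```

```bash
python3 - <<'E'
from h import *
c=shot('wrist','w1.png'); p,R,s=pose(); print(s['t'],p,R.as_matrix()[:2,0])
W={'pry_edge':.061,'press_spot':.079,'stop_top':.06,'fulcrum_top':.06,'die_set':0,'fulcrum':0}
for n,z in W.items():
    for d in manip.pinpoint(n,'wrist')[:2]: print(n,np.round(d['xy'],1),round(d['p'],2),np.round(onz(c,d['xy'],z),4))
im=cv2.imread('pics/w1.png'); cv2.imwrite('pics/w1b.png',cv2.resize(im,(800,600),interpolation=cv2.INTER_CUBIC))
import pickle; pickle.dump(c,open('w1.pkl','wb'))
E
```

```text
4.1 [0.59898157 0.15179144 0.31014919] [0.03892999 0.99924193]
pry_edge [229.5 130.2] 0.84 [0.5597 0.2    0.061 ]
pry_edge [232.7 161.2] 0.53 [0.5613 0.1564 0.061 ]
press_spot [263.4 118. ] 0.59 [0.6069 0.2151 0.079 ]
stop_top [292.2 119.6] 0.7 [0.6468 0.2109 0.06  ]
fulcrum_top [233. 160.] 0.82 [0.5617 0.1579 0.06  ]
fulcrum_top [263.9 113.9] 0.37 [0.6081 0.2199 0.06  ]
die_set [261.1  91. ] 0.58 [0.606  0.2532 0.    ]
fulcrum [234.4 153.1] 0.77 [0.5587 0.1586 0.    ]
```

View pics/w1b.png

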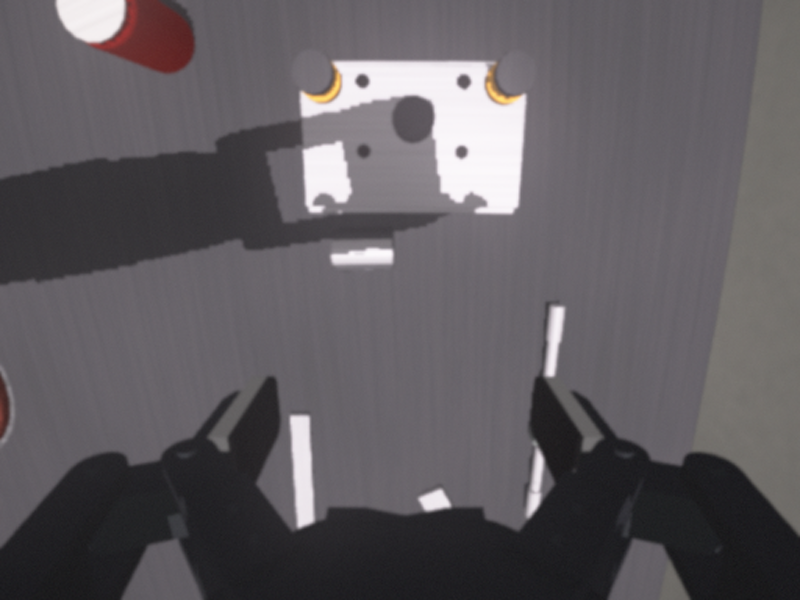

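```bash
python3 - <<'E'
from h import *
import pickle; c=pickle.load(open('w1.pkl','rb'))
f=lambda x,y,z: np.round(onz(c,(x*.64,y*.64),z),4)
fl,fr,rl,rr=f(305,213,.079),f(520,213,.079),f(302,62,.079),f(526,62,.079)
print(fl,fr,rl,rr,'w',np.linalg.norm(fr-fl),'ang',np.arctan2(*(fr-fl)[[1,0]]),'front mid',(fl+fr)/2)
print('ridge ends',f(332,258,.058),f(392,257,.058), 'block front bottom?',f(331,267,.05),f(392,265,.05),f(331,240,.05))
print('shank',f(413,119,.113),'holes',f(364,151,.079),f(462,152,.079),f(362,81,.079),f(464,81,.079))
print('bar tip', f(300,415,.006), 'oilcan top',f(95,15,.11))
E
```

```text
[0.5153 0.1953 0.079 ] [0.6987 0.1881 0.079 ] [0.5244 0.3126 0.079 ] [0.7001 0.3058 0.079 ] w 0.1835412760116917 ang -0.039238301386880656 front mid [0.607  0.1917 0.079 ]
ridge ends [0.5313 0.1513 0.058 ] [0.5869 0.15   0.058 ] block front bottom? [0.5282 0.1411 0.05  ] [0.5862 0.1407 0.05  ] [0.5304 0.1669 0.05  ]
shank [0.6092 0.263  0.113 ] holes [0.5689 0.2434 0.079 ] [0.6493 0.2395 0.079 ] [0.5706 0.2965 0.079 ] [0.6512 0.2934 0.079 ]
bar tip [ 0.4674 -0.0445  0.006 ] oilcan top [0.3832 0.3469 0.11  ]
```

```bash
python3 - <<'E'
from h import *
print(move([.447,-.324,.2],1.497))
E
```

```text
q6 0.17329438492334454 alt yaw -3.108019885340102
(array([-480.6, -133.6,  110.4]), np.float64(0.034))
```

Call:
carry_out:
  deltas:
    - [[100,-480,-134,110,0.034],[100,-480,-134,110,0.034],[100,-480,-134,110,0.034],[100,-480,-134,110,0.034],[100,-480,-134,110,0.034],[100,-480,-134,110,0.034],[100,-480,-134,110,0.034],[100,-480,-134,110,0.034],[100,-480,-134,110,0.034],[100,-480,-134,110,0.034],[100,-480,-134,110,0.034],[100,-480,-134,110,0.034],[100,-480,-134,110,0.034],[100,-480,-134,110,0.034]]
  force: 20

```text
t: 5.8
position: [0.4473, -0.3223, 0.2008]
ee_rot: [2.301, 2.138, 0.001]
force: [-0.4, 0.0, 0.6]
finger_gap: 1.0
finger_force: 0.0
```

```bash
python3 - <<'E'
from h import *
import pickle
c=shot('wrist','w2.png'); p,R,s=pose(); print(s['t'],p,R.as_matrix()[:2,0])
for n,z in {'bar_grip':.011,'shim_tab':.004,'bar':0}.items():
    for d in manip.pinpoint(n,'wrist')[:3]: print(n,np.round(d['xy'],1),round(d['p'],2),np.round(onz(c,d['xy'],z),4))
pickle.dump(c,open('w2.pkl','wb'))
im=cv2.imread('pics/w2.png'); cv2.imwrite('pics/w2b.png',cv2.resize(im,(800,600),interpolation=cv2.INTER_CUBIC))
E
```

```text
5.85 [ 0.4473611  -0.32225259  0.20084129] [0.07266248 0.99735658]
bar_grip [257.  139.5] 0.66 [ 0.4479 -0.282   0.011 ]
shim_tab [410.4 146.4] 0.82 [ 0.6368 -0.3042  0.004 ]
shim_tab [422.8  76.4] 0.75 [ 0.646 -0.223  0.004]
bar [261.5 139.3] 0.77 [ 0.4533 -0.2834  0.    ]
```

View pics/w2b.png

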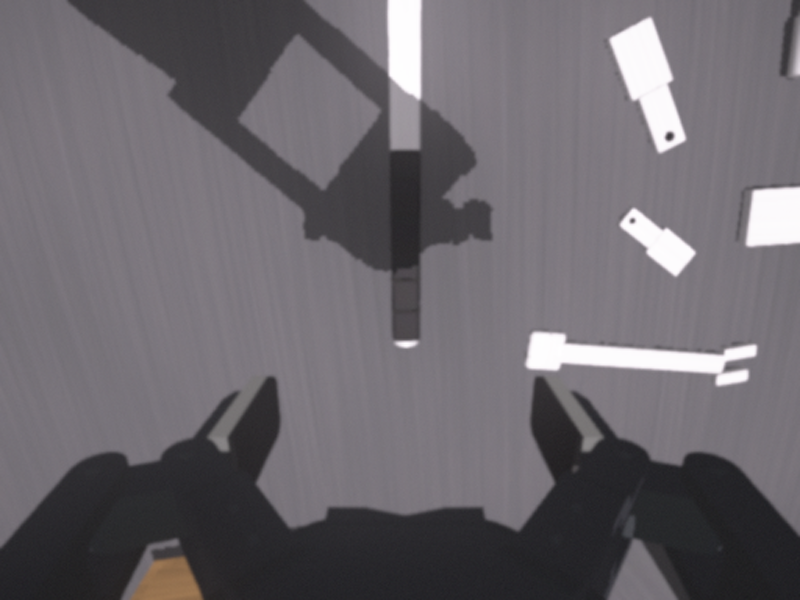

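```bash
python3 - <<'E'
from h import *
import pickle; c=pickle.load(open('w2.pkl','rb'))
f=lambda x,y,z: np.round(onz(c,(x*.64,y*.64),z),4)
a,b=f(405,150,.022),f(406,341,.022); d=a-b; print('grip front,end',a,b,np.linalg.norm(d),np.arctan2(d[1],d[0]),'top w',f(391,250,.022),f(420,250,.022))
g=b+d/np.linalg.norm(d)*.1; print('bar_grip',g)
print('blade',f(388,20,.008),f(422,20,.008))
n1,n2,e1,e2=f(610,38,.008),f(651,18,.008),f(660,153,.008),f(685,140,.008)
n=(n1+n2)/2;e=(e1+e2)/2;d=n-e;L=np.linalg.norm(d);print('shim',n,e,L,'head',np.arctan2(d[1],d[0]),'tab',e+d/L*.022, np.linalg.norm(n1-n2),np.linalg.norm(e1-e2))
P=e+d/L*.022
print(move([g[0]-.04*.07,g[1]-.04,.002]))
E
```

```text
grip front,end [ 0.4541 -0.2335  0.022 ] [ 0.4443 -0.378   0.022 ] 0.14483193708571324 1.5030799524365421 top w [ 0.4384 -0.304   0.022 ] [ 0.4601 -0.3056  0.022 ]
bar_grip [ 0.45106646 -0.27822919  0.022     ]
blade [ 0.4488 -0.1462  0.008 ] [ 0.4721 -0.1479  0.008 ]
shim [ 0.6179  -0.16095  0.008  ] [ 0.6544 -0.243   0.008 ] 0.0898022967412304 head 1.989359850210402 tab [ 0.64545814 -0.22289918  0.008     ] 0.03127123278670023 0.02040882162203389
(array([  4.5,   0.7, 198.7]), 0)
```

Call:
carry_out:
  deltas:
    - [[100,0,0,60,0],[100,0,0,110,0],[100,0,0,160,0],[80,0,0,190,0],[60,0,0,198,0],[0,0,0,198,0],[0,0,0,198,0],[0,0,0,198,0],[0,0,0,198,0],[0,0,0,198,0],[0,0,0,198,0],[0,0,0,198,0],[0,0,0,198,0]]
  force: 20

```text
t: 7.3
position: [0.4484, -0.3254, 0.0052]
ee_rot: [2.299, 2.134, 0.0]
force: [-1.0, 0.8, 6.2]
finger_gap: 0.251
finger_force: 23.2
```

Call:
carry_out:
  deltas:
    - [[0,0,0,-15,0],[0,0,0,-30,0],[0,0,0,-45,0],[0,0,0,-60,0],[0,0,0,-75,0],[0,0,0,-85,0],[0,0,0,-87,0],[0,0,0,-87,0],[0,0,0,-87,0]]
  force: 20

```text
t: 8.2
position: [0.4465, -0.3238, 0.0891]
ee_rot: [2.304, 2.136, 0.0]
force: [0.5, -0.5, -3.9]
finger_gap: 0.25
finger_force: 20.5
```

```bash
python3 - <<'E'
from h import *
sd=shot('side','s1.png'); sc=shot('scene','sc1.png'); p,R,s=pose(); print(s['t'],p,s['force'],s['finger_gap'])
a=cv2.imread('pics/s1.png')[150:330,170:340]; b=cv2.imread('pics/sc1.png')[170:300,90:240]
cv2.imwrite('pics/m2.png',np.hstack([cv2.resize(a,(400,424)),cv2.resize(b,(400,424))]))
import pickle; pickle.dump((sd,sc),open('m2.pkl','wb'))
E
```

```text
8.3 [ 0.44633768 -0.32365626  0.08880299] [ 0.48388967 -1.70591283 -5.10340579] 0.25418046753432977
```

View pics/m2.png

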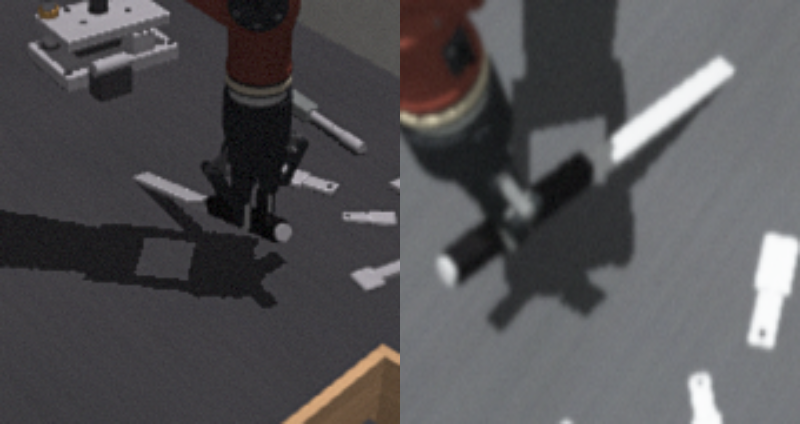

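```bash
python3 - <<'E'
from h import *
import pickle; sd,sc=pickle.load(open('m2.pkl','rb'))
T,r=tri([(sd,(229.5,226.4)),(sc,(213,189.9))]);E,r2=tri([(sd,(290.7,248.5)),(sc,(108.4,252.8))])
print(T,r,E,r2,np.linalg.norm(T-E),'tilt',np.degrees(np.arcsin((E-T)[2]/np.linalg.norm(T-E))))
E
```

```text
[ 0.46715826 -0.05771005 -0.0066176 ] 0.002287580680402056 [ 0.44456108 -0.37903619  0.10888528] 0.0009309422712824806 0.3422017484344108 tilt 19.726375842089414
```

Call:
carry_out:
  deltas:
    - [[0,0,0,-12,0],[0,0,0,-23,0],[0,0,0,-23,0],[0,0,0,-23,0]]
  force: 20

```text
t: 8.7
position: [0.4471, -0.3244, 0.1134]
ee_rot: [2.301, 2.135, -0.0]
force: [0.7, -0.3, -5.5]
finger_gap: 0.253
finger_force: 20.4
```

Call:
carry_out:
  deltas:
    - [[0,0,0,0,0],[0,0,0,0,0],[0,0,0,0,0],[0,0,0,-25,0],[0,0,0,-60,0],[0,0,0,-95,0],[0,0,0,-110,0],[0,0,0,-110,0]]
  force: 110

```text
t: 9.5
position: [0.4478, -0.3248, 0.2248]
ee_rot: [2.299, 2.133, 0.0]
force: [0.9, -0.9, -7.1]
finger_gap: 0.226
finger_force: 111.5
```

```bash
python3 - <<'E'
from h import *
p,R,s=pose(); print(s['t'],p,s['force'],s['ft_torque'],s['finger_gap'],s['finger_force'])
print(move([.5484,-.123,.215],1.531))
E
```

```text
9.5 [ 0.44776952 -0.32478928  0.22484773] [ 0.87257483 -0.92921871 -7.14415019] [-0.46091821 -0.03003497 -0.06893392] 0.22592502804540188 111.46552205085754
q6 -0.6796221234154547 alt yaw 3.106702961689936
(array([208.8,  85.3,   9.5]), np.float64(-0.035))
```

Call:
carry_out:
  deltas:
    - [[0,50,21,2,-0.035],[0,90,40,4,-0.035],[0,130,60,6,-0.035],[0,170,75,8,-0.035],[0,200,83,10,-0.035],[0,209,85,10,-0.035],[0,209,85,10,-0.035],[0,209,85,10,-0.035]]

```text
t: 10.3
position: [0.5456, -0.122, 0.2104]
ee_rot: [-2.263, -2.175, 0.004]
force: [0.0, -0.1, -6.2]
finger_gap: 0.227
finger_force: 111.3
```

```bash
python3 - <<'E'
from h import *
sd=shot('side','s2.png'); sc=shot('scene','sc2.png'); p,R,s=pose(); print(s['t'],p,R.as_matrix()[:2,0],s['force'],s['finger_gap'])
a=cv2.imread('pics/s2.png')[130:235,160:300]; b=cv2.imread('pics/sc2.png')[75:210,180:360]
cv2.imwrite('pics/m3.png',np.hstack([cv2.resize(a,(400,300),interpolation=cv2.INTER_CUBIC),cv2.resize(b,(400,300),interpolation=cv2.INTER_CUBIC)]))
import pickle; pickle.dump((sd,sc),open('m3.pkl','wb'))
# predicted tip-top
u=R.as_matrix()[:,0]; T=p+u*.260+np.array([0,0,-.108]); print(T,proj(sd,T),proj(sc,T))
E
```

```text
10.4 [ 0.54604851 -0.12280754  0.21142246] [0.04144338 0.99914077] [ 0.32135874 -0.38606943 -6.68608424] 0.22450010983768948
[0.55682379 0.13696906 0.10331843] [218.17003301 164.94425521] [278.55221193 136.52466876]
```

View pics/m3.png

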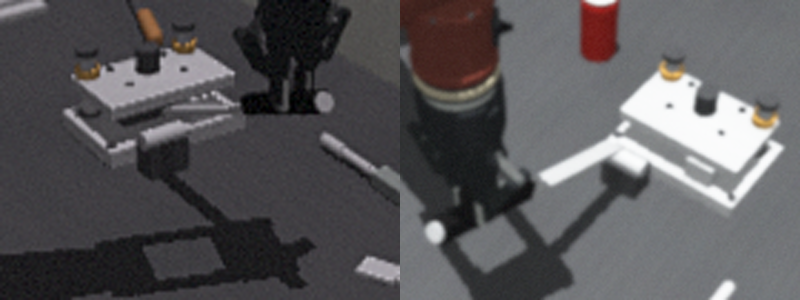

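```bash
python3 - <<'E'
from h import *
import pickle; sd,sc=pickle.load(open('m3.pkl','rb'))
T,r=tri([(sd,(217,167.8)),(sc,(276,139.5))]);E,r2=tri([(sd,(160+324*.35,130+102*.35)),(sc,(180+36*.45,75+233*.45))])
print(T,r,E,r2,np.linalg.norm(T-E),'tilt',np.degrees(np.arcsin((E-T)[2]/np.linalg.norm(T-E))))
# ridge ends from both pics
for nm,a,b in [('ridgeL',(141,135),(613,158)),('ridgeR',(187,127),(648,163))]:
    X,r=tri([(sd,(160+a[0]*.35,130+a[1]*.35)),(sc,(180+(b[0]-400)*.45,75+b[1]*.45))]);print(nm,X,r)
for nm,a,b in [('edgeL',(100,103),(621,109)),('edgeR',(234,72),(740,169))]:
    X,r=tri([(sd,(160+a[0]*.35,130+a[1]*.35)),(sc,(180+(b[0]-400)*.45,75+b[1]*.45))]);print(nm,X,r)
E
```

```text
[0.55122878 0.13375129 0.09359286] 0.002048949252794681 [ 0.5451109  -0.17644265  0.23508697] 8.115714701895373e-05 0.3409960313674791 tilt 24.515762236818492
ridgeL [0.53828344 0.15798108 0.04489182] 0.008222784738730261
ridgeR [0.59278984 0.15489554 0.05202233] 0.005959826125448068
edgeL [0.51312967 0.21309975 0.07452633] 0.0069069446000439745
edgeR [0.69978026 0.19932532 0.07606914] 0.001652844807612864
```

Call:
carry_out:
  deltas:
    - [[0,0,4,7,0],[0,0,4,14,0],[0,10,4,18,0],[0,20,4,23,0],[0,30,4,28,0],[0,40,4,32,0],[0,50,4,37,0],[0,58,4,40,0],[0,58,4,40,0]]

```text
t: 11.3
position: [0.5526, -0.0622, 0.1715]
ee_rot: [-2.262, -2.177, 0.001]
force: [-0.2, 0.7, -6.8]
finger_gap: 0.226
finger_force: 111.2
```

```bash
python3 - <<'E'
from h import *
sd=shot('side','s3.png'); sc=shot('scene','sc3.png'); p,R,s=pose(); print(s['t'],p,s['force'],s['ft_torque'])
a=cv2.imread('pics/s3.png')[140:215,170:270]; b=cv2.imread('pics/sc3.png')[95:170,250:350]
cv2.imwrite('pics/m4.png',np.hstack([cv2.resize(a,(400,300),interpolation=cv2.INTER_CUBIC),cv2.resize(b,(400,300),interpolation=cv2.INTER_CUBIC)]))
E
```

```text
11.4 [ 0.55329066 -0.06365739  0.17236441] [ 1.25136111 -0.12922232 -6.5412783 ] [-0.4083068   0.04213434 -0.01765474]
```

View pics/m4.png

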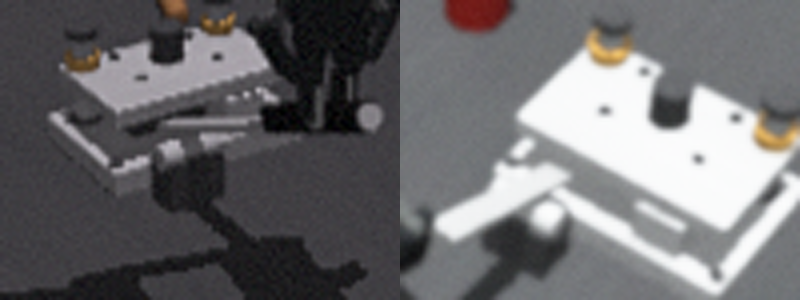

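Call:
carry_out:
  deltas:
    - [[0,8,0,4,0],[0,16,0,8,0],[0,22,0,11,0],[0,22,0,11,0]]

```text
t: 11.8
position: [0.5533, -0.0407, 0.1603]
ee_rot: [-2.263, -2.176, 0.001]
force: [0.0, 0.4, -6.2]
finger_gap: 0.223
finger_force: 111.2
```

```bash
python3 - <<'E'
from h import *
sd=shot('side','s4.png'); sc=shot('scene','sc4.png'); p,R,s=pose(); print(s['t'],p,s['force'],s['ft_torque'])
a=cv2.imread('pics/s4.png')[140:215,170:270]; b=cv2.imread('pics/sc4.png')[95:170,250:350]
cv2.imwrite('pics/m5.png',np.hstack([cv2.resize(a,(400,300),interpolation=cv2.INTER_CUBIC),cv2.resize(b,(400,300),interpolation=cv2.INTER_CUBIC)]))
E
```

```text
11.9 [ 0.55391274 -0.04164933  0.16102857] [-0.50450054 -0.16058104 -6.46683112] [-0.36434165 -0.01808898 -0.01145024]
```

View pics/m5.png

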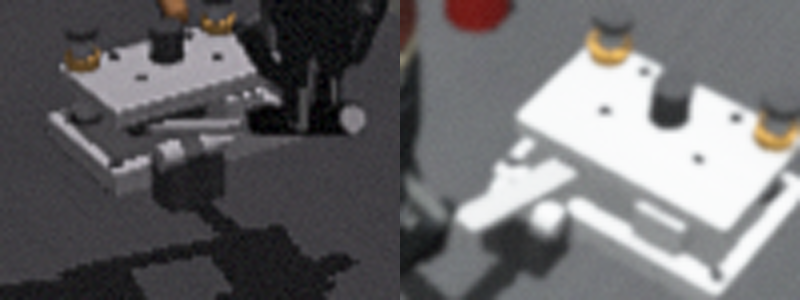

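Call:
carry_out:
  deltas:
    - [[0,0,0,6,0],[0,-3,0,12,0],[0,-6,0,18,0],[0,-9,0,25,0],[0,-12,0,31,0],[0,-15,0,38,0],[0,-17,0,45,0],[0,-18,0,51,0],[0,-18,0,51,0]]
  force: 60

```text
t: 12.8
position: [0.5525, -0.0605, 0.1091]
ee_rot: [-2.265, -2.176, 0.004]
force: [-0.9, -1.6, -0.6]
finger_gap: 0.224
finger_force: 112.3
```

```bash
python3 - <<'E'
from h import *
p,R,s=pose(); print(s['t'],p,s['force'],s['ft_torque'],s['finger_force'],s['finger_gap'])
E
```

```text
12.8 [ 0.55247705 -0.06052006  0.10911916] [-0.93745495 -1.57561584 -0.59286584] [0.40059832 0.10417688 0.21504112] 112.28486180305481 0.2236126805491438
```

Call:
carry_out:
  deltas:
    - [[0,-1,0,6,0],[0,-2,0,12,0],[0,-3,0,18,0],[0,-3,0,24,0],[0,-3,0,24,0]]
  force: 60

```text
t: 13.3
position: [0.5563, -0.0654, 0.0893]
ee_rot: [2.262, 2.169, 0.002]
force: [-1.5, -6.2, 9.9]
finger_gap: 0.221
finger_force: 114.3
```

```bash
python3 - <<'E'
from h import *
sd=shot('side','s5.png'); sc=shot('scene','sc5.png'); p,R,s=pose(); print(s['t'],p,s['force'],s['ft_torque'],s['finger_force'],s['finger_gap'])
a=cv2.imread('pics/s5.png')[140:215,170:270]; b=cv2.imread('pics/sc5.png')[95:170,250:350]
cv2.imwrite('pics/m6.png',np.hstack([cv2.resize(a,(400,300),interpolation=cv2.INTER_CUBIC),cv2.resize(b,(400,300),interpolation=cv2.INTER_CUBIC)]))
E
```

```text
13.4 [ 0.55631543 -0.06536965  0.08955964] [-2.03990871 -5.22278725  9.67380011] [-0.560102    0.41841332 -0.60457804] 114.25996541976929 0.22443268709985237
```

```bash
cat >> h.py <<'E'
HOL=[(.5689,.2434,.079),(.6493,.2395,.079),(.5706,.2965,.079),(.6512,.2934,.079),(.609,.262,.110),(.609,.246,.079),(.5175,.1965,.079),(.698,.189,.079)]
def lift(fn,cam,c,ref=None):
    a=cv2.imread('pics/'+(ref or cam+'0.png'),0); b=cv2.imread('pics/'+fn,0)
    P=np.array([proj(c,h) for h in HOL],np.float32); Q=np.array([proj(c,np.array(h)+[0,0,.01]) for h in HOL])
    p2,st,er=cv2.calcOpticalFlowPyrLK(a,b,P.reshape(-1,1,2),None,winSize=(11,11),maxLevel=1)
    d=p2.reshape(-1,2)-P; g=(Q-P)
    j=np.sum(d*g,1)/np.sum(g*g,1)*10
    print(cam,'lift mm',np.round(j,1),'median',round(float(np.median(j)),2), 'px/10mm',np.round(g[0],1))
E
python3 - <<'E'
from h import *
sd=manip.read_camera('side');sc=manip.read_camera('scene')
lift('sc3.png','scene',sc);lift('sc5.png','scene',sc);lift('s3.png','side',sd);lift('s5.png','side',sd)
E
```

```text
scene lift mm [-0.  -0.   0.4  0.4 -0.8  0.3 -0.1 -0.7] median -0.02 px/10mm [ 0.4 -2.5]
scene lift mm [ 0.6  0.4  1.5  1.  -0.   0.7  0.5  0.3] median 0.55 px/10mm [ 0.4 -2.5]
side lift mm [ 0.   0.  -0.  -0.1 -0.1  0.  -0.  -2.2] median -0.02 px/10mm [-0.1 -2.5]
side lift mm [0.5 0.4 0.5 0.6 0.7 0.8 0.9 1.4] median 0.65 px/10mm [-0.1 -2.5]
```

Call:
carry_out:
  deltas:
    - [[0,-1,0,6,0],[0,-2,0,12,0],[0,-3,0,18,0],[0,-4,0,24,0],[0,-4,0,24,0]]

```text
t: 14.0
position: [0.5556, -0.0701, 0.0659]
ee_rot: [2.257, 2.175, -0.002]
force: [-4.9, -7.1, 14.1]
finger_gap: 0.227
finger_force: 116.0
```

```bash
cat > st.py <<'E'
import sys
from h import *
k=sys.argv[1]
sd=shot('side',f's{k}.png'); sc=shot('scene',f'sc{k}.png'); p,R,s=pose(); print(s['t'],p,R.as_matrix()[:2,0],np.round(s['force'],1),np.round(s['ft_torque'],2),s['finger_force'],s['finger_gap'])
lift(f'sc{k}.png','scene',sc);lift(f's{k}.png','side',sd)
E
python3 st.py 6
```

```text
14.1 [ 0.55574029 -0.07011659  0.06610508] [0.03666577 0.99930646] [-5.1 -6.7 14. ] [-0.74  0.78  0.45] 115.83432197570801 0.21961124551289057
scene lift mm [5.4 5.  5.7 6.  4.7 5.5 5.  4.6] median 5.21 px/10mm [ 0.4 -2.5]
side lift mm [5.4 5.5 5.5 5.5 4.4 5.1 5.6 6.6] median 5.49 px/10mm [-0.1 -2.5]
```

Call:
carry_out:
  deltas:
    - [[0,-1,0,6,0],[0,-2,0,12,0],[0,-2,0,18,0],[0,-2,0,24,0],[0,-2,0,24,0]]

```text
t: 14.6
position: [0.558, -0.0726, 0.0429]
ee_rot: [2.26, 2.166, 0.004]
force: [-1.0, -8.0, 15.5]
finger_gap: 0.218
finger_force: 116.5
```

```bash
python3 st.py 7
```

```text
14.7 [ 0.55808914 -0.07266829  0.04313902] [0.04284724 0.99906368] [-1.2 -6.9 14.9] [-1.15  0.63 -0.89] 116.38003180836677 0.22490622472052188
scene lift mm [11.4 11.1 12.8 12.6 11.8 11.9 10.4 11.4] median 11.63 px/10mm [ 0.4 -2.5]
side lift mm [11.9 12.1 12.2 11.7  9.5 12.2 11.8 11.8] median 11.84 px/10mm [-0.1 -2.5]
```

Call:
carry_out:
  deltas:
    - [[0,0,0,4,0],[0,0,0,7,0],[0,0,0,7,0],[0,0,0,7,0],[0,0,0,7,0]]

```text
t: 15.2
position: [0.5587, -0.072, 0.0371]
ee_rot: [2.262, 2.165, 0.007]
force: [-2.4, -7.1, 19.4]
finger_gap: 0.226
finger_force: 117.3
```

```bash
python3 st.py 8
```

```text
15.3 [ 0.55863047 -0.07199516  0.03705837] [0.04355059 0.99904292] [-3.  -5.7 18.9] [-0.22  0.73 -0.75] 117.27157239656663 0.2238324349874991
scene lift mm [13.2 13.  14.5 14.2 13.3 13.4 12.1 13.3] median 13.29 px/10mm [ 0.4 -2.5]
side lift mm [13.5 13.1 13.7 13.1 11.5 13.1 13.4 14. ] median 13.28 px/10mm [-0.1 -2.5]
```

Call:
carry_out:
  deltas:
    - [[0,0,0,-4,0],[0,-2,0,-7,0],[0,-12,0,-8,0],[0,-24,0,-8,0],[0,-36,0,-8,0],[0,-48,0,-8,0],[0,-60,0,-10,0],[0,-80,0,-20,0],[0,-110,0,-30,0],[0,-140,0,-40,0],[0,-140,0,-40,0]]

```text
t: 16.4
position: [0.5486, -0.2148, 0.0731]
ee_rot: [2.263, 2.169, -0.002]
force: [1.4, -0.3, -6.3]
finger_gap: 0.224
finger_force: 113.6
```

```bash
python3 st.py 9; python3 -c "
from h import *
print(move([.45,-.26,.03],1.53))"
```

```text
16.5 [ 0.54681909 -0.21044632  0.07105628] [0.04154251 0.99913642] [ 0.1 -0.5 -6.8] [-0.44  0.05 -0.02] 113.64710623864084 0.22158328755611714
scene lift mm [13.2 12.9 14.5 14.1 13.3 13.4 12.1 13.4] median 13.37 px/10mm [ 0.4 -2.5]
side lift mm [13.5 13.1 13.7 13.1 11.3 13.1 13.3 13.9] median 13.22 px/10mm [-0.1 -2.5]
q6 -0.44451057981347913 alt yaw 3.1408344942944244
(array([-53.5, -94.7,  41.1]), np.float64(-0.001))
```

Call:
carry_out:
  deltas:
    - [[0,-25,-45,10,0],[0,-50,-85,20,0],[0,-53,-95,35,0],[0,-53,-95,48,0],[0,-53,-95,55,0],[24,-53,-95,57,0],[24,-53,-95,57,0],[24,-53,-95,60,0],[24,-53,-95,63,0],[24,-53,-95,65,0],[24,-53,-95,65,0]]
  force: 20

```text
t: 17.6
position: [0.4505, -0.2577, 0.0063]
ee_rot: [-2.266, -2.176, -0.001]
force: [0.4, 0.2, -5.1]
finger_gap: 0.244
finger_force: 51.8
```

```bash
python3 - <<'E'
from h import *
p,R,s=pose(); print(s['t'],p,s['force'],s['ft_torque'],s['finger_force'],s['finger_gap'])
E
```

```text
17.6 [ 0.45052591 -0.25772852  0.00627356] [ 0.42230739  0.21611845 -5.08620658] [-0.26759579 -0.02680923 -0.08877799] 51.750408411026 0.24379225175918684
```

Call:
carry_out:
  deltas:
    - [[25,0,0,0,0],[25,0,0,0,0],[25,0,0,1,0],[26,0,0,1,0],[26,0,0,1,0],[30,0,0,1,0],[40,0,0,1,0],[60,0,0,1,0],[100,0,0,1,0],[100,0,0,1,0],[100,0,0,-40,0],[100,0,0,-90,0],[100,0,0,-140,0],[100,0,0,-140,0]]

```text
t: 19.0
position: [0.4556, -0.2618, 0.155]
ee_rot: [2.253, 2.165, 0.004]
force: [1.1, -0.3, 0.2]
finger_gap: 0.999
finger_force: 0.0
```

```bash
python3 - <<'E'
from h import *
sd=shot('side','s10.png'); sc=shot('scene','sc10.png'); 
for n,z in [('bar_grip',.011),('bar',0.)]:
    for cam,c in [('side',sd),('scene',sc)]: print(n,cam,[(np.round(onz(c,d['xy'],z),3),round(d['p'],2)) for d in manip.pinpoint(n,cam)[:2]])
p,R,s=pose(); print(s['t'],p,R.as_matrix()[:2,0],s['force'],s['finger_gap'])
print(move([.6455,-.223,.15],1.989), move([.6455,-.223,.15],1.989-np.pi))
E
```

```text
bar_grip side [(array([ 0.465, -0.201,  0.011]), 0.55)]
bar_grip scene [(array([ 0.458, -0.21 ,  0.011]), 0.84)]
bar side [(array([ 0.466, -0.201,  0.   ]), 0.84)]
bar scene [(array([ 0.449, -0.211,  0.   ]), 0.95)]
19.3 [ 0.4488919  -0.25674212  0.14400538] [0.03998445 0.99919693] [0.29739799 0.09869012 0.04239847] 0.9972403625064243
q6 -0.6153150377013705 alt yaw 2.6833937325521124
q6 -0.6153150377013705 alt yaw 2.6833937325521124
(array([ 41.6, 195.1,  -6.6]), np.float64(-0.458)) (array([ 41.6, 195.1,  -6.6]), np.float64(-0.458))
```

Call:
carry_out:
  deltas:
    - [[100,10,45,-6,-0.15],[100,20,90,-6,-0.3],[100,30,140,-6,-0.458],[100,41,185,-6,-0.458],[100,41,195,-6,-0.458],[100,41,195,-6,-0.458],[100,41,195,-6,-0.458]]

```text
t: 20.0
position: [0.6449, -0.2245, 0.1503]
ee_rot: [-1.71, -2.63, 0.002]
force: [0.1, -0.0, 1.0]
finger_gap: 1.0
finger_force: 0.0
```

```bash
python3 - <<'E'
from h import *
c=shot('wrist','w3.png'); p,R,s=pose(); print(s['t'],p,R.as_matrix()[:2,0])
for d in manip.pinpoint('shim_tab','wrist')[:3]: print(np.round(d['xy'],1),round(d['p'],2),np.round(onz(c,d['xy'],.004),4))
g=cv2.cvtColor(c['color'],cv2.COLOR_RGB2GRAY); m=(g>170).astype(np.uint8)
cs,_=cv2.findContours(m,cv2.RETR_EXTERNAL,cv2.CHAIN_APPROX_NONE)
for k in cs:
    if cv2.contourArea(k)<300: continue
    W=np.array([onz(c,q[0].astype(float),.008)[:2] for q in k]); 
    (cx,cy),(w,h),an=cv2.minAreaRect((W*1000).astype(np.float32))
    L=cv2.boxPoints(((cx,cy),(w,h),an)); e=L[1]-L[0]; f=L[2]-L[1]; ax=e if np.hypot(*e)>np.hypot(*f) else f
    ax=ax/np.hypot(*ax); t=(W*1000-[cx,cy])@ax; v=(W*1000-[cx,cy])@[-ax[1],ax[0]]
    wp=np.ptp(v[t>t.max()-20]); wn=np.ptp(v[t<t.min()+20])
    if wn>wp: ax=-ax; t=-t
    print('rect',round(cx,1),round(cy,1),round(w,1),round(h,1),'nose dir',np.arctan2(ax[1],ax[0]),'tab',np.array([cx,cy])+ax*(t.min()+22),'widths',wp,wn)
E
```

```text
20.05 [ 0.64475332 -0.22475249  0.15083275] [-0.40517047  0.91423822]
[259.1 181.7] 0.78 [ 0.6451 -0.2242  0.004 ]
[224.2 238.1] 0.74 [ 0.6356 -0.3017  0.004 ]
[359.6 288.9] 0.55 [ 0.8138 -0.2986  0.004 ]
rect 638.6 -414.2 18.6 74.7 nose dir 2.983697 tab [ 653.71312118 -416.65089456] widths 18.308550624762745 18.521653116966664
rect 764.3 -301.3 87.9 45.9 nose dir -3.134081 tab [ 786.24794104 -301.08975804] widths 18.745847263065436 45.773747389021466
rect 648.2 -312.8 25.5 67.9 nose dir -0.67587 tab [ 638.89548372 -305.34986782] widths 25.508040004065045 17.909565281659987
rect 757.4 -88.5 222.8 25.0 nose dir -1.6172642 tab [761.56358558   0.86460407] widths 11.671237178726296 16.273099338238286
rect 455.6 -138.4 35.6 22.8 nose dir -1.6235455 tab [ 455.3395998  -142.56353909] widths 22.555522002302013 22.755884620200433
```

Call:
carry_out:
  deltas:
    - [[100,0,0,50,0],[70,0,0,100,0],[50,0,0,135,0],[45,0,0,147,0],[40,0,0,149,0],[0,0,0,149,0],[0,0,0,149,0],[0,0,0,149,0],[0,0,0,149,0],[0,0,0,149,0],[0,0,0,149,0]]
  force: 70

```text
t: 21.2
position: [0.6482, -0.2253, 0.0052]
ee_rot: [1.711, 2.632, 0.001]
force: [-0.8, 0.1, 5.8]
finger_gap: 0.217
finger_force: 69.4
```

```bash
python3 - <<'E'
from h import *
p,R,s=pose(); print(s['t'],p,R.as_matrix()[:2,0],s['force'],s['finger_force'],s['finger_gap'])
u=np.array([.0397,.9992]); v=np.array([-u[1],u[0]]); O=np.array([.6087,.249])
tab=O-.0865*u-.040*v; print('home tab',tab); pre=tab-.075*u; print('pre',pre)
print(move([pre[0],pre[1],.12],1.531))
E
```

```text
21.2 [ 0.64820873 -0.2252972   0.00519839] [-0.40596282  0.9138868 ] [-0.8310291   0.07747015  5.75037923] 69.3925416469574 0.21673077113969055
home tab [0.64523395 0.1609812 ]
pre [0.64225645 0.0860412 ]
q6 -0.8547070523242037 alt yaw -2.683763066864433
(array([ 286.7,  121.2, -115.2]), np.float64(0.458))
```

Call:
carry_out:
  deltas:
    - [[0,0,0,-20,0],[0,20,9,-50,0.05],[0,60,26,-90,0.15],[0,105,45,-115,0.25],[0,150,64,-115,0.35],[0,195,83,-115,0.458],[0,240,102,-115,0.458],[0,275,116,-115,0.458],[0,287,121,-115,0.458],[0,287,121,-115,0.458],[0,287,121,-115,0.458]]

```text
t: 22.3
position: [0.6406, 0.0858, 0.1177]
ee_rot: [2.265, 2.177, -0.002]
force: [0.2, -0.5, -1.5]
finger_gap: 0.219
finger_force: 68.5
```

```bash
python3 - <<'E'
from h import *
import pickle
sc=shot('scene','sc11.png'); sd=shot('side','s11.png'); c=shot('wrist','w4.png'); p,R,s=pose(); print(s['t'],p,R.as_matrix()[:2,0],s['force'],s['finger_gap'])
lift('sc11.png','scene',sc);lift('s11.png','side',sd)
pickle.dump((c,sc,sd),open('w4.pkl','wb'))
for n,z in {'pry_edge':.0745,'press_spot':.0925,'stop_top':.06,'fulcrum_top':.06,'shim_tab':p[2]-.0012,'die_set':0}.items():
  for cam,cc in [('wrist',c),('scene',sc),('side',sd)]:
    print(n,cam,[(np.round(d['xy'],1),round(d['p'],2),np.round(onz(cc,d['xy'],z),4)) for d in manip.pinpoint(n,cam)[:1]])
a=cv2.imread('pics/w4.png'); b=cv2.imread('pics/sc11.png')[90:180,260:380]
cv2.imwrite('pics/m7.png',np.hstack([a[0:384,100:412],cv2.resize(b,(480,384),interpolation=cv2.INTER_CUBIC)]))
E
```

```text
22.45 [0.64104481 0.08472105 0.11807553] [0.0422702  0.99910605] [-0.0347575   0.66693879 -1.94584048] 0.2135098951483227
scene lift mm [  26.    12.9 -528.2   14.4 -648.6 -381.9  -11.2   13. ] median 0.87 px/10mm [ 0.4 -2.5]
side lift mm [13.5 13.1 13.6 13.1 11.5 13.1 13.4 15.4] median 13.28 px/10mm [-0.1 -2.5]
pry_edge wrist [(array([120.9,  51.7]), 0.63, array([0.5594, 0.1991, 0.0745]))]
pry_edge scene [(array([301.1, 241.6]), 0.35, array([ 0.7716, -0.0927,  0.0745]))]
pry_edge side [(array([211.7, 165.6]), 0.87, array([0.5653, 0.1937, 0.0745]))]
press_spot wrist [(array([188.8,   1.9]), 0.71, array([0.6085, 0.218 , 0.0925]))]
press_spot scene [(array([305.8, 131.1]), 0.72, array([0.6038, 0.2088, 0.0925]))]
press_spot side [(array([218. , 155.7]), 0.89, array([0.6074, 0.2164, 0.0925]))]
stop_top wrist [(array([257. ,  28.1]), 0.85, array([0.6447, 0.2114, 0.06  ]))]
stop_top scene [(array([318.3, 146.8]), 0.66, array([0.6521, 0.2053, 0.06  ]))]
stop_top side [(array([231.6, 163.5]), 0.96, array([0.6477, 0.1892, 0.06  ]))]
fulcrum_top wrist [(array([138.3, 122.9]), 0.97, array([0.5576, 0.1549, 0.06  ]))]
fulcrum_top scene [(array([279.8, 144.3]), 0.55, array([0.5561, 0.1491, 0.06  ]))]
fulcrum_top side [(array([217.2, 177.5]), 0.82, array([0.5472, 0.1306, 0.06  ]))]
shim_tab wrist [(array([259.5, 242.5]), 0.76, array([0.641 , 0.0868, 0.1169]))]
shim_tab scene [(array([280.4, 141.5]), 0.63, array([0.5773, 0.1133, 0.1169]))]
shim_tab side [(array([363.1, 222.2]), 0.79, array([ 0.68  , -0.4153,  0.1169]))]
die_set wrist []
die_set scene [(array([314.1, 146.6]), 0.79, array([0.6215, 0.2504, 0.    ]))]
die_set side [(array([217.4, 178.4]), 0.59, array([0.6024, 0.2176, 0.    ]))]
```

View pics/m7.png

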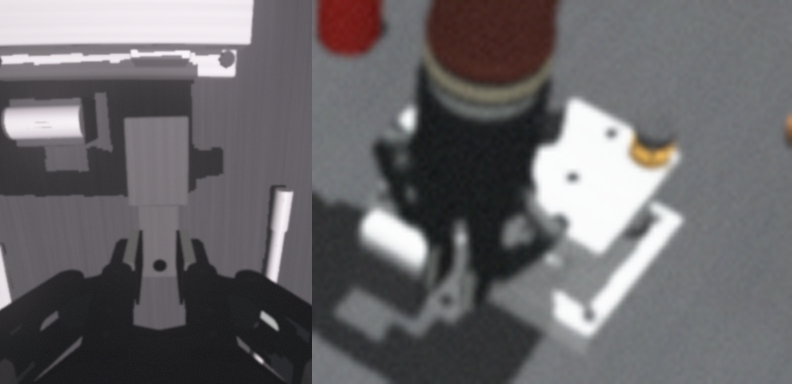

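```bash
python3 - <<'E'
from h import *
import pickle; c,sc,sd=pickle.load(open('w4.pkl','rb'))
f=lambda x,y,z: np.round(onz(c,(x+100,y),z),4)
print('nose',f(125,118,.121),f(187,118,.121),'tab w',f(137,206,.121),f(178,206,.121))
print('stop?',f(132,53,.06),f(190,53,.06),'plate right corner',f(252,43,.0925),f(252,45,.0745), 'base corner',f(236,76,.025),'plate front left',f(5,45,.0925))
print('ridge',f(5,122,.058),f(82,122,.058))
E
python3 - <<'E'
import cv2
g=cv2.imread('pics/w4.png',0)
for x in (240,250,261,270,280,310): print(x,g[38:86:2,x].tolist())
print(g[52:70:4,222:300:3].tolist())
E
```

```text
nose [0.627 0.157 0.121] [0.6574 0.1557 0.121 ] tab w [0.63   0.1111 0.121 ] [0.6519 0.1101 0.121 ]
stop? [0.6275 0.197  0.06  ] [0.666  0.1954 0.06  ] plate right corner [0.697  0.194  0.0925] [0.7027 0.1963 0.0745] base corner [0.7063 0.1832 0.025 ] plate front left [0.559  0.1996 0.0925]
ridge [0.5324 0.1568 0.058 ] [0.5885 0.1538 0.058 ]
240 [237, 236, 212, 144, 120, 124, 139, 192, 240, 190, 127, 109, 106, 106, 111, 122, 125, 120, 114, 102, 93, 70, 63, 64]
250 [238, 236, 213, 142, 126, 124, 139, 195, 239, 178, 126, 110, 106, 105, 111, 122, 125, 122, 116, 102, 94, 71, 65, 64]
261 [237, 236, 211, 134, 124, 125, 151, 234, 235, 163, 128, 110, 108, 108, 110, 123, 126, 122, 117, 103, 96, 73, 64, 63]
270 [237, 237, 213, 137, 125, 125, 150, 234, 228, 145, 127, 111, 107, 107, 112, 124, 127, 124, 118, 106, 95, 72, 66, 64]
280 [238, 237, 213, 138, 126, 125, 191, 245, 230, 152, 132, 111, 108, 108, 113, 126, 127, 125, 120, 106, 97, 75, 68, 64]
310 [238, 238, 222, 158, 121, 120, 127, 131, 177, 239, 242, 242, 240, 238, 238, 240, 242, 241, 234, 179, 121, 109, 108, 108]
[[134, 135, 137, 225, 244, 232, 192, 193, 194, 194, 196, 230, 234, 234, 234, 234, 234, 235, 244, 245, 245, 245, 242, 175, 166, 131], [233, 232, 230, 209, 225, 224, 190, 178, 177, 177, 178, 178, 178, 163, 144, 145, 145, 145, 147, 146, 226, 244, 240, 232, 236, 227], [163, 134, 131, 119, 108, 110, 109, 109, 108, 110, 108, 109, 109, 110, 110, 110, 111, 111, 113, 113, 114, 113, 146, 234, 240, 241], [122, 122, 121, 123, 112, 105, 106, 105, 105, 103, 106, 105, 106, 108, 108, 106, 107, 106, 107, 108, 108, 110, 125, 130, 198, 193], [123, 124, 123, 123, 123, 122, 122, 122, 122, 123, 123, 123, 123, 123, 124, 124, 124, 125, 125, 124, 126, 129, 126, 126, 128, 176]]
```

```bash
python3 - <<'E'
from h import *
import pickle; c,sc,sd=pickle.load(open('w4.pkl','rb'))
g=cv2.cvtColor(c['color'],cv2.COLOR_RGB2GRAY).astype(float); g=cv2.GaussianBlur(g,(1,5),0)
from scipy.optimize import brentq
for r,w in [(126,32),(135,32),(145,32),(155,32),(165,32),(175,32),(185,32),(195,32),(212,22),(218,22),(224,22),(230,22)]:
    row=g[r]; xc=257; d=np.diff(row)
    lo,hi=(205,245) if w==32 else (225,252); l2,h2=(268,300) if w==32 else (265,290)
    def edge(a,b):
        k=np.abs(d[a:b]); i=a+int(k.argmax()); ww=np.abs(d[i-2:i+3]); return (ww@np.arange(i-2,i+3))/ww.sum()+.5
    a,b=edge(lo,hi),edge(l2,h2)
    z=brentq(lambda z: np.linalg.norm(onz(c,(a,r),z)-onz(c,(b,r),z))*1000-w,.0,.2)
    print(r,round(a,1),round(b,1),'z',round(z,4),'y',round(onz(c,(a,r),z)[1],4))
E
```

```text
126 223.8 288.3 z 0.1201 y 0.1531
135 224.4 288.2 z 0.1201 y 0.1487
145 224.8 288.1 z 0.12 y 0.1437
155 225.4 288.1 z 0.1201 y 0.1386
165 225.8 288.1 z 0.1207 y 0.1335
175 226.6 287.7 z 0.1195 y 0.128
185 226.9 287.6 z 0.1203 y 0.1227
195 227.6 287.3 z 0.1193 y 0.1169
212 238.4 277.6 z 0.1155 y 0.1055
218 238.6 277.6 z 0.1155 y 0.1019
224 239.0 277.8 z 0.1156 y 0.0983
230 241.7 275.7 z 0.0965 y 0.0857
```

Call:
carry_out:
  deltas:
    - [[0,0,2,25,0],[0,0,2,45,0],[0,0,2,50,0],[0,12,2,50,0],[0,24,2,50,0],[0,30,2,50,0],[0,30,2,50,0],[0,30,2,50,0]]

```text
t: 24.15
position: [0.6447, 0.1171, 0.0692]
ee_rot: [2.263, 2.177, 0.001]
force: [0.9, 0.1, -1.8]
finger_gap: 0.215
finger_force: 68.6
```

```bash
python3 - <<'E'
from h import *
p,R,s=pose(); print(s['t'],p,R.as_matrix()[:2,0],s['force'],s['ft_torque'])
E
```

```text
24.15 [0.64467248 0.11712603 0.06924268] [0.03893555 0.99924172] [ 0.91249119  0.13958956 -1.84921003] [-0.04752634  0.00594919 -0.00949593]
```

Call:
carry_out:
  deltas:
    - [[0,5,0,1,0],[0,10,0,1,0],[0,15,0,1,0],[0,20,0,1,0],[0,25,0,1,0],[0,30,0,1,0],[0,30,0,1,0]]

```text
t: 24.85
position: [0.6453, 0.1474, 0.0673]
ee_rot: [-2.264, -2.177, -0.0]
force: [-0.2, 0.3, -1.6]
finger_gap: 0.214
finger_force: 68.6
```

Call:
carry_out:
  deltas:
    - [[0,4,0,0,0],[0,7,0,0,0],[0,9,0,0,0],[0,9,0,0,0]]

```text
t: 25.25
position: [0.6457, 0.1559, 0.0673]
ee_rot: [2.265, 2.177, 0.0]
force: [0.6, -0.8, -1.1]
finger_gap: 0.215
finger_force: 68.6
```

Call:
carry_out:
  deltas:
    - [[0,2,0,0,0],[0,4,0,0,0],[0,5,0,0,0],[0,5,0,0,0]]

```text
t: 25.65
position: [0.6459, 0.1602, 0.0673]
ee_rot: [2.265, 2.176, -0.001]
force: [1.1, -1.5, -1.5]
finger_gap: 0.217
finger_force: 68.6
```

Call:
carry_out:
  deltas:
    - [[0,1,0,0,0],[0,2,0,0,0],[0,2,0,0,0]]

```text
t: 25.95
position: [0.6458, 0.1604, 0.0671]
ee_rot: [2.264, 2.176, -0.005]
force: [-0.7, -6.1, -1.3]
finger_gap: 0.214
finger_force: 68.6
```

Call:
carry_out:
  deltas:
    - [[0,-1,0,1,0],[0,-1,0,2,0],[0,-1,0,2,0],[0,-1,0,2,0]]

```text
t: 26.35
position: [0.6459, 0.1603, 0.0654]
ee_rot: [2.264, 2.176, -0.003]
force: [-1.3, -5.7, -0.0]
finger_gap: 0.213
finger_force: 68.8
```

```bash
python3 - <<'E'
from h import *
p,R,s=pose(); print(s['t'],p,R.as_matrix()[:2,0],s['force'],s['ft_torque'])
E
```

```text
26.35 [0.6458904  0.16029253 0.06543116] [0.03988748 0.99920197] [-1.32369701e+00 -5.67838873e+00 -3.84703475e-03] [-0.90729508  0.1500266   0.0211079 ]
```

Call:
carry_out:
  deltas:
    - [[0,-1,0,0.5,0],[0,-1,0,0.5,0],[24,-1,0,0.5,0],[28,-1,0,0.5,0],[36,-1,0,0.5,0],[45,-1,0,0.5,0],[45,-1,0,0.5,0]]

```text
t: 27.05
position: [0.646, 0.1613, 0.0649]
ee_rot: [-2.265, -2.177, -0.001]
force: [0.0, 0.2, 1.0]
finger_gap: 0.447
finger_force: 0.0
```

```bash
python3 - <<'E'
from h import *
c=shot('wrist','w5.png'); p,R,s=pose(); print(s['t'],p,s['force'],s['finger_gap'],s['finger_force'])
for d in manip.pinpoint('shim_tab','wrist')[:2]: print(np.round(d['xy'],1),round(d['p'],2),np.round(onz(c,d['xy'],.064),4))
# mark tracking of tab features: predicted rear end of tab
g=cv2.cvtColor(c['color'],cv2.COLOR_RGB2GRAY); 
for x in (250,256,262): print(x,g[180:340:4,x].tolist())
E
```

```text
27.1 [0.64596155 0.16112205 0.0649269 ] [-0.4155983  -0.54824479  0.20347939] 0.451258947170823 0.0
[261.7 242.2] 0.96 [0.6474 0.1634 0.064 ]
[ 90.2 194.3] 0.35 [0.5535 0.1961 0.064 ]
250 [120, 121, 120, 123, 120, 117, 120, 113, 117, 118, 118, 118, 118, 117, 117, 118, 117, 118, 117, 116, 117, 118, 118, 118, 116, 101, 102, 101, 101, 102, 100, 102, 99, 100, 99, 100, 99, 61, 33, 33]
256 [120, 120, 119, 122, 121, 119, 121, 116, 121, 118, 120, 118, 119, 120, 120, 121, 121, 120, 121, 122, 114, 41, 38, 85, 117, 99, 99, 100, 98, 97, 96, 96, 99, 97, 97, 96, 95, 84, 33, 32]
262 [120, 120, 120, 123, 122, 118, 122, 114, 117, 119, 118, 117, 117, 118, 117, 118, 117, 118, 117, 117, 105, 35, 37, 77, 116, 101, 100, 99, 100, 99, 100, 101, 99, 99, 99, 100, 101, 85, 36, 35]
```

```bash
python3 - <<'E'
from h import *
print(move([.607,.2155,.17],1.531),move([.607,.2155,.102],1.531))
E
```

```text
q6 0.1782781336199307 alt yaw -3.141564521540135
q6 0.1782781336199307 alt yaw -3.141564521540135
(array([  53. ,  -41. , -105.1]), np.float64(0.0)) (array([ 53. , -41.1, -37.1]), np.float64(0.0))
```

Call:
carry_out:
  deltas:
    - [[45,0,0,-10,0],[45,0,0,-30,0],[45,0,0,-65,0],[45,0,0,-100,0],[20,20,-15,-105,0],[0,40,-30,-105,0],[0,53,-41,-105,0],[0,53,-41,-80,0],[0,53,-41,-55,0],[0,53,-41,-38,0],[0,53,-41,-38,0],[0,53,-41,-38,0]]

```text
t: 28.35
position: [0.6069, 0.2151, 0.1026]
ee_rot: [-2.265, -2.176, 0.001]
force: [0.4, 0.8, 0.4]
finger_gap: 0.004
finger_force: 0.0
```

```bash
python3 st.py 12; python3 - <<'E'
from h import *
c=shot('wrist','w6.png')
for d in manip.pinpoint('shim_tab','wrist')[:2]: print(np.round(d['xy'],1),round(d['p'],2),np.round(onz(c,d['xy'],.064),4))
E
```

```text
28.45 [0.60828409 0.21533354 0.10430083] [0.04018191 0.99919216] [ 0.3 -1.1  0.8] [-0.02 -0.07  0.02] 0.0 -0.0028354495682658344
scene lift mm [ -29.8    9.2  -15.6  -10.4 -371.6  -81.9   17.7   13.1] median -13.01 px/10mm [ 0.4 -2.5]
side lift mm [   9.5  -30.1   -5.8 -107.9 -289.6  -36.7   17.8   14. ] median -17.94 px/10mm [-0.1 -2.5]
[311.6 279.8] 0.68 [0.6466 0.1634 0.064 ]
```

Call:
carry_out:
  deltas:
    - [[0,0,0,4,0],[0,0,0,7,0],[0,0,0,9,0],[0,0,0,11,0],[0,0,0,11,0]]

```text
t: 29.05
position: [0.6069, 0.2151, 0.0932]
ee_rot: [-2.265, -2.177, 0.002]
force: [-3.8, -1.1, 7.1]
finger_gap: -0.001
finger_force: 3.5
```

Call:
carry_out:
  deltas:
    - [[0,0,0,1,0],[0,0,0,2,0],[0,0,0,3,0],[0,0,0,3,0]]

```text
t: 29.45
position: [0.6069, 0.2151, 0.0923]
ee_rot: [-2.265, -2.177, 0.002]
force: [-6.7, -2.1, 14.5]
finger_gap: -0.0
finger_force: 7.5
```

Call:
carry_out:
  deltas:
    - [[0,0,0,1,0],[0,0,0,2,0],[0,0,0,3,0],[0,0,0,3,0]]

```text
t: 29.85
position: [0.6069, 0.2151, 0.0894]
ee_rot: [-2.265, -2.177, 0.002]
force: [-7.0, -2.7, 15.9]
finger_gap: 0.003
finger_force: 7.7
```

Call:
carry_out:
  deltas:
    - [[0,0,0,1,0],[0,0,0,2,0],[0,0,0,2,0]]

```text
t: 30.15
position: [0.6069, 0.2151, 0.0874]
ee_rot: [-2.265, -2.177, 0.002]
force: [-7.0, -1.8, 15.2]
finger_gap: 0.001
finger_force: 7.7
```

Call:
carry_out:
  deltas:
    - [[0,0,0,0.6,0],[0,0,0,1.2,0],[0,0,0,1.2,0]]

```text
t: 30.45
position: [0.6069, 0.2152, 0.0862]
ee_rot: [-2.265, -2.177, 0.002]
force: [-8.5, -2.8, 14.4]
finger_gap: -0.001
finger_force: 7.8
```

Call:
carry_out:
  deltas:
    - [[0,0,0,0.6,0],[0,0,0,1.2,0],[0,0,0,1.2,0]]

```text
t: 30.75
position: [0.607, 0.2151, 0.086]
ee_rot: [-2.265, -2.177, 0.003]
force: [-9.3, -2.9, 20.1]
finger_gap: 0.001
finger_force: 9.8
```

Call:
carry_out:
  deltas:
    - [[0,0,0,0.8,0],[0,0,0,0.8,0]]

```text
t: 30.95
position: [0.607, 0.2151, 0.086]
ee_rot: [-2.265, -2.177, 0.003]
force: [-10.5, -2.9, 23.4]
finger_gap: 0.003
finger_force: 11.4
```

Call:
carry_out:
  deltas:
    - [[0,0,0,-6,0],[0,0,0,-20,0],[0,0,0,-60,0],[0,0,0,-110,0],[0,-50,0,-150,0],[0,-100,0,-180,0],[0,-150,-30,-200,0],[0,-200,-60,-200,0],[0,-250,-100,-200,0],[0,-250,-100,-200,0]]

```text
t: 31.95
position: [0.497, -0.0309, 0.2813]
ee_rot: [2.264, 2.176, 0.001]
force: [0.1, -0.5, 0.6]
finger_gap: -0.001
finger_force: 0.0
```

```bash
python3 st.py 13; python3 - <<'E'
from h import *
c=shot('wrist','w7.png'); sd=manip.read_camera('side'); sc=manip.read_camera('scene')
for cam,cc in [('wrist',c),('side',sd),('scene',sc)]:
    for n,z in [('shim_tab',.064),('bar_grip',.011)]:
        print(cam,n,[(np.round(onz(cc,d['xy'],z),4),round(d['p'],2)) for d in manip.pinpoint(n,cam)[:4]])
E
```

```text
32.05 [ 0.49517057 -0.03329903  0.28087736] [0.04561863 0.99895637] [ 0.3 -0.5  0.8] [ 0.   -0.01 -0.03] 0.0 -0.0021870283439072145
scene lift mm [5.8 5.6 7.5 7.1 6.  6.2 5.3 5.6] median 5.91 px/10mm [ 0.4 -2.5]
side lift mm [6.5 6.2 6.7 6.3 4.9 6.1 6.2 6.5] median 6.24 px/10mm [-0.1 -2.5]
wrist shim_tab [(array([ 0.7688, -0.252 ,  0.064 ]), 0.57)]
wrist bar_grip []
side shim_tab [(array([ 0.5795, -0.3714,  0.064 ]), 0.54), (array([ 0.7555, -0.3539,  0.064 ]), 0.52), (array([0.6477, 0.1629, 0.064 ]), 0.44), (array([0.5627, 0.2015, 0.064 ]), 0.36)]
side bar_grip [(array([ 0.4503, -0.2035,  0.011 ]), 0.73)]
scene shim_tab [(array([ 0.8193, -0.3136,  0.064 ]), 0.77), (array([ 0.6544, -0.3153,  0.064 ]), 0.75), (array([0.5624, 0.2098, 0.064 ]), 0.45), (array([0.6446, 0.1765, 0.064 ]), 0.43)]
scene bar_grip [(array([0.5435, 0.1885, 0.011 ]), 0.71), (array([ 0.4537, -0.2117,  0.011 ]), 0.57)]
```

```bash
python3 - <<'E'
from h import *
for cam,fn,th in [('scene','sc13.png',170),('side','s13.png',110)]:
    c=manip.read_camera(cam); g=cv2.imread('pics/'+fn,0)
    cs,_=cv2.findContours((g>th).astype(np.uint8),cv2.RETR_EXTERNAL,cv2.CHAIN_APPROX_NONE)
    for k in cs:
        if not 80<cv2.contourArea(k)<3000: continue
        W=np.array([onz(c,q[0].astype(float),.008)[:2] for q in k])*1000
        m=W.mean(0)
        if 400<m[0]<520 and -200<m[1]<60:
            i,j=W[:,1].argmin(),W[:,1].argmax(); print(cam,cv2.minAreaRect(W.astype(np.float32)),W[i],W[j])
E
```

```text
scene ((459.0031433105469, -86.39717102050781), (140.0009002685547, 26.08749008178711), 87.10643768310547) [ 466.20256114 -156.85087559] [454.03385985 -16.05618015]
side ((456.7445983886719, -82.2911376953125), (146.0150604248047, 22.743793487548828), 87.50706481933594) [ 445.33652445 -154.87115758] [450.14648154  -8.92718774]
```

```bash
python3 -c "
from cell import manip
print(manip.job_done())"
```

```text
the job is handed in; nothing more can be done
None
```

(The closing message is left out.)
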